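# Load a bottle into the drilling cradle and clamp it

## Robot

A 6-joint arm with a two-finger parallel gripper is mounted at the origin on the work surface. World frame = base frame: x ahead of the robot, y to its left, z up, the work surface at z = 0. Lengths are in m, angles in rad, forces in N, time in s.
With the tool pointing down it reaches from about 0.25 to 0.725 m from the base axis. Payload 4 kg.
Tool frame: the origin (TCP) lies on the centre line of the jaws, within the pads' length; the fingertips stand 17 mm ahead of it and the grasp point (between the pads) lies 2 mm behind it; z points along the fingers, y is the line along which they close (so a half turn about z gives the same grasp; the last joint's range is limited). The gripper opens to 85 mm and grips with 20 to 120 N. Pads are 22 mm wide; open, the fingers measure 114 mm over their backs; the gripper's body (76 mm by 85 mm) begins 54 mm behind the grasp point. The pads swing forward as they close: fully open they stand 13 mm farther back than shut.
Start: joints at [1.113, 0.241, 0.005, 1.335, 0, 1.571], TCP at [0.221, 0.449, 0.248] pointing down, gripper open.
Joint ranges: [-2.72, 2.72], [-1.05, 1.87], [-1.09, 1.28], [-1.99, 2.15], [-1.42, 1.44], [-3.14, 3.14]. Speed limits (rad/s): [2.79, 2.79, 3.14, 3.14, 3.14, 3.14].

## Interface

Orientations are given as a unit quaternion [x, y, z, w].
In Python, from workcell import bot, camera, get_calibration gives the robot as it stands.
- The arm moves only by the tool apply_moves, never from a script. Its argument "steps" is a list of rows, each a list of 3 entries, a list of its own where there are three numbers: the shift along the tool's x, y, z as a fraction of full scale, then the turn, a rotation vector about the tool's x, y, z as a fraction of full scale, then the opening, from 0 (shut) to 1 (fully open). A call has exactly 8 rows; each row shifts and turns the commanded pose from where the row before left it, along the tool's axes as they then stand; what a row does not reach is not made up. Full scale, the value 1, is 20 cm for a shift and pi rad for a turn. A row lasts 1/12 s, in which the tool goes at most 41.7 mm and 7.16 degrees, less where a joint would pass 70% of its speed; a pose out of reach is approached as far as the arm can. A call with a number of a shift or a turn outside -1 to 1 is refused whole. A call with a gripper value outside its range is refused whole. The fingers move at their own pace and stop on an object; the grip force is fixed at half the most. Time passes only in rows, so rows that do not move let the fingers close, or fill a call up. It gives the time, the measured TCP pose, the force, the opening and the grip force at its end, in the units of the state.
- bot.get_obs(): the state, without advancing time (a new reading comes with each control period).
- camera(name): name is "scene" or "top" or "wrist"; returns (picture, depth): 400x640x3 uint8, red, green, blue; 400x640 float32, m along the optical axis (not along the pixel's ray), 0 where there is no reading.
- get_calibration(name): a dict with "fov_y" (degrees; the focal length in pixels is half the picture's height over the tangent of half this angle, whatever the lens; pixels are square), "cx", "cy" (the principal point, pixels), "rvec" (rotation vector, rad) and "tvec" (3), from world to camera coordinates, as OpenCV has them. Camera axes: x right, y down, z forward; pixel columns grow to the right and rows downward; lengths in m; the calibration is good to about 2 mm. A picture is of the moment at which its call begins: read the wrist's pose just before it. get_calibration takes no time and is no camera call; for the wrist camera it gives the pose at the moment of the call.
- bot.job_done(): hands the job in; it is judged then, once.
The state is a dict: "clock": time; "joint_pos": joint angles; "joint_vel": joint speeds; "tau": joint torques, N m; "eef_pos": TCP position; "tool_rot": TCP orientation; "ft_force": force on the tool from outside, world axes, zero at the start; "ft_torque": the same for the moment, N m; "grip_width": finger opening in m; "grasp_force": force on a finger pad.
Only numpy, scipy, OpenCV 4.12 (cv2) and the standard library are available. Lean on these libraries where they do the work, as an engineer would, in place of code of your own. Each camera call takes 0.05 s, during which the arm holds its last target. There are 200 camera calls.

## Task

Set up the small green bottle for drilling. Roll it off the loading shelf into the vee cradle without lifting it, gently slide it along the vee until its base is against the end stop, and take your hand off so that it lies centred by itself. Then close the toggle clamp by pushing its red handle fully down, and leave everything else on the bench where it is.

Things in the scene. Friction and masses are not known exactly. Their poses are not given: they have to be found in the camera images.
- cradle: Plywood drilling cradle fixed to the bench. Origin on the bench top, z up, x level along the vee towards the end stop; 'cradle' coordinates below are mm in this frame. 90-degree rubber-lined vee from x = -75 to 55, bottom line at y = 0, z = 26; top edges at y = 25, z = 51 (shelf side) and y = -38, z = 64 (clamp side). Base plate 18 thick, x -85 to 77, y -175 to 121.
- seat (a point): Where the centre of the bottle's base must end: on the axis of a seated bottle at the face of the end stop, cradle (55, 0, 70). The stop is an upright aluminium plate with a rubber face at the +x end of the vee, y -28 to 26, top z = 92, reaching to x = 65.
- lip (a point): Middle of the edge between shelf and vee, cradle (-10, 25, 51). From it the loading shelf, as long as the vee, falls 3 degrees towards +y to a low chock strip (inner side y = 106, outer side y = 117, top z about 55). A bottle left before its axis passes the lip rolls back to the chock; once its axis is past the lip (y below 25) it drops into the vee by itself.
- bottle: Small green glass bottle, about 0.26 kg, lying on the shelf against the chock (axis at cradle y = 87, z = 79), parallel to the vee, neck away from the stop, base 15 to 35 mm short of it. 165 mm long; body 62 mm across for 104 mm from the base, then shoulder and neck. Origin: centre of its base, on its axis; x along the axis out of the base (mouth at x = -165 mm); y, z turn as it rolls.
- bottle_mouth (a point): Centre of the bottle's mouth on its axis: the end of the neck, a flat round end 29 mm across. The bottle's centre of mass is about 104 mm from here towards the base. In the vee the bottle slides along when pushed with 4 to 12 N.
- clamp_handle (a joint): Angle of the toggle clamp's red handle, rad: 0 = open, as it starts (slants up and outwards to cradle -y, 66 degrees above level); 1.16 = closed (level, pointing to cradle -y, end of travel). It stays where it is left; 3 to 8 N at the grip moves it. Near 1.16 it passes its dead point and locks, the bar's sprung rubber tip pressing on top of the bottle with about 6 N.
- clamp_pivot (a point): On the line about which the handle turns (parallel to cradle x), cradle (5, -135, 112). Clamp on a wooden riser, cradle x -25 to 35, y -168 to -70, bracket top z = 139. While open its steel bar stands nearly upright, x -6 to 16, y -105 to -25, top z = 235; as the handle goes down the bar swings over to lie level across the bottle at x = 5.
- handle_grip (a point): Point on the axis of the red handle grip, 90 mm from clamp_pivot. The grip is a round bar 20 mm thick, from 55 to 127 mm from the pivot. At handle 0 this point is at cradle (5, -171, 195), at 1.16 at cradle (5, -225, 112).
- water_pot: Bystander: white plastic bowl, 70 mm across, 50 mm high, on the bench beyond the stop, clamp side. Origin: centre of its underside.
- jar_glass: Bystander: amber glass, 68 mm across, 90 mm high, on the bench beyond the stop, shelf side. Origin: centre of its underside.
- tumbler_a: Bystander: olive tumbler cut from a bottle, 74 mm across, 110 mm high. Origin: centre of its underside.
- tumbler_b: Bystander: blue tumbler cut from a bottle, 72 mm across, 100 mm high. Origin: centre of its underside.
- tumbler_c: Bystander: olive tumbler cut from a bottle, 74 mm across, 120 mm high. Origin: centre of its underside.
- bench_brush: Bystander: brush lying on the bench.
- rule: Bystander: metal rule 300 x 32 x 4 mm lying on the bench. Origin: centre of its underside.
- clamp_bar: The clamp's steel bar with the black rubber tip near its free end, linked to the red handle (do not move it by itself). Origin on its pivot line at cradle (5, -95, 130); 106 mm long, the tip 20 mm across hangs 34 mm below the bar's middle line, 95 mm from the pivot. Closed, the bar is level and the tip presses on the bottle at cradle (5, 0, 101).
Not all that is in view belongs to the job. What is shaped like the bottle but orange or pink is not meant.

How it is judged:
By the outcome, as a careful person would: the job done as asked, in the order asked, and still so for the second after the job is handed in, with the robot touching nothing.
It also fails if it takes over 61 s, if anything falls off the work surface, if the arm or the gripper's body presses on something with over 40 N, if the wrist force passes 120 N, or if a joint passes its speed limit or range.

## Working session

There is one attempt and no reset: what is moved stays moved. The work goes in short steps, Python scripts to look and compute and a tool call to move; the robot and the scene stay as the last step left them, time stands still between calls to the robot, and variables do not carry over. Pictures are saved under pics/ and viewed, at most 10 in all, crops included, and the job is handed in when it is done.

Besides the shell and the picture viewer there is one more tool, called by a JSON object that holds its "api" and its "payload". apply_moves: Moves the arm, as the interface text tells. Its arguments: {"type":"object","properties":{"steps":{"type":"array"}},"required":["steps"]}

```bash
mkdir -p pics; ls
cat > h.py <<'E'
import numpy as np, cv2
from workcell import bot, camera, get_calibration
from scipy.spatial.transform import Rotation as R
def cal(n):
    c=get_calibration(n); f=200/np.tan(np.radians(c['fov_y'])/2)
    return c,f,R.from_rotvec(np.ravel(c['rvec'])).as_matrix(),np.ravel(c['tvec'])
def cloud(d,C):
    c,f,M,t=C; v,u=np.mgrid[:400,:640]
    P=np.stack([(u-c['cx'])/f*d,(v-c['cy'])/f*d,d],-1)
    return (P-t)@M
def proj(p,C):
    c,f,M,t=C; q=np.atleast_2d(p)@M.T+t
    return np.c_[q[:,0]/q[:,2]*f+c['cx'],q[:,1]/q[:,2]*f+c['cy']]
E
python3 - <<'E'
from h import *
for n in ('scene','top'):
    C=cal(n); p,d=camera(n); np.savez(n+'0.npz',p=p,d=d); cv2.imwrite(f'pics/{n}0.png',p[...,::-1])
    print(C[0])
print(bot.get_obs())
E
```

```text
pics
{'fov_y': 57.85712155431528, 'cx': 319.0537875052905, 'cy': 202.6041399035496, 'rvec': array([ 2.19364285,  0.94869031, -0.3995331 ]), 'tvec': array([-0.39874934, -0.19307028,  1.40713176])}
{'fov_y': 50.115541971129204, 'cx': 322.6278962112035, 'cy': 205.16029709797056, 'rvec': array([ 2.14038032, -2.09365665,  0.18666958]), 'tvec': array([0.00411466, 0.59073784, 1.15599914])}
{'clock': 0.1, 'joint_pos': array([1.11303354e+00, 2.41358624e-01, 3.84650017e-03, 1.33518629e+00,
       2.95417431e-06, 1.57076679e+00]), 'joint_vel': array([ 0.00059757, -0.00119252,  0.00434599,  0.00045957,  0.00045593,
        0.00137555]), 'tau': array([-4.05349356e-04, -3.73135900e+01,  2.53010666e+01,  1.08670117e-02,
       -3.03815375e-05,  4.15403179e-06]), 'eef_pos': array([0.22073434, 0.44804294, 0.24748671]), 'tool_rot': array([ 2.26873745e-01,  9.73923713e-01, -9.25901895e-04, -2.17232629e-04]), 'ft_force': array([-0.13685649, -0.73829195,  0.37827337]), 'ft_torque': array([ 0.01439467,  0.01802643, -0.04598232]), 'grasp_force': 0.0, 'grip_width': 0.0854886695272926}
```

View pics/scene0.png

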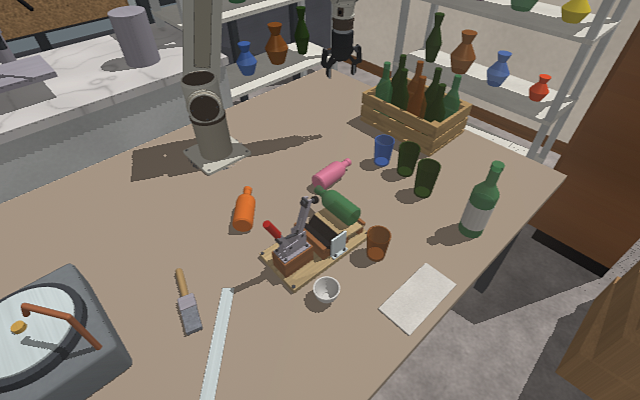

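View pics/top0.png

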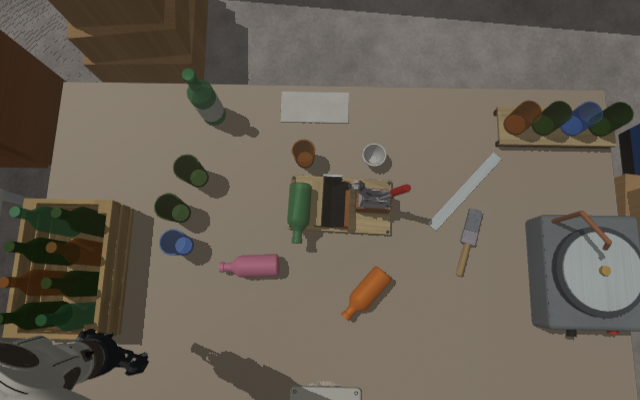

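The scene view shows three candidates. The green bottle lies on the shelf (scene 340,205; top 299,210). A larger green labelled bottle stands at scene (478,205), and there are green bottles in the crate. The lying one on the cradle shelf fits the description. The cradle runs along world +x (up in the top view), with the shelf on +y. I'll confirm with a crop and fit the cradle pose.

```bash
cat > fit.py <<'E'
from h import *
from scipy.optimize import differential_evolution, minimize
P=[]
for n in ('scene','top'):
    z=np.load(n+'0.npz'); C=cal(n); X=cloud(z['d'],C); X[z['d']<=0]=np.nan
    if n=='top':
        print({k:X[k[1],k[0]].round(3) for k in [(299,210),(295,240),(340,185),(375,200),(407,189),(390,233),(304,150),(374,155)]})
        c0=X[205,345]
    P.append(X.reshape(-1,3))
    a=z['p'][150:300,230:400] if n=='scene' else z['p'][130:260,260:430]
    cv2.imwrite(f'pics/{n}c.png',cv2.resize(a[...,::-1],None,fx=4,fy=4,interpolation=cv2.INTER_CUBIC)) 
P=[p[np.all(np.isfinite(p),1)] for p in P]
P=[p[np.hypot(*(p[:,:2]-c0[:2]).T)<0.26] for p in P]
def h(q):
    x,y=q[:,0],q[:,1]; z=np.zeros(len(q)); 
    z[(x>-85)&(x<77)&(y>-175)&(y<121)]=18
    v=(x>-75)&(x<55); m=v&(y>-38)&(y<25); z[m]=26+abs(y[m])
    m=v&(y>=25)&(y<106); z[m]=51-np.tan(np.radians(3))*(y[m]-25)
    m=v&(y>=106)&(y<117); z[m]=55
    m=(x>=55)&(x<65)&(y>-28)&(y<26); z[m]=92
    return z
def loc(p,s):
    a=s[2]; d=(p[:,:2]-s[:2])*1000
    return np.c_[d[:,0]*np.cos(a)+d[:,1]*np.sin(a),-d[:,0]*np.sin(a)+d[:,1]*np.cos(a),p[:,2]*1000]
def cost(s,p):
    q=loc(p,s); r=abs(q[:,2]-h(q)); return np.minimum(r,12).mean()
b=[(c0[0]-.08,c0[0]+.08),(c0[1]-.1,c0[1]+.1),(-.6,.6)]
for nm,p in (('scene',P[0]),('top',P[1]),('both',np.r_[P[0],P[1]])):
    r=differential_evolution(cost,b,args=(p,),seed=1,popsize=20,maxiter=80,tol=1e-6); print(nm,len(p),r.x.round(4),r.fun)
np.save('cradle.npy',r.x)
E
python3 fit.py; python3 -c "
import cv2,numpy as np
a=cv2.imread('pics/scenec.png');b=cv2.imread('pics/topc.png');cv2.imwrite('pics/c1.png',cv2.resize(a,(680,600)));"
```

```text
{(299, 210): array([0.566, 0.08 , 0.107]), (295, 240): array([0.486, 0.089, 0.094]), (340, 185): array([ 0.653, -0.031,  0.046]), (375, 200): array([ 0.603, -0.128,  0.082]), (407, 189): array([ 0.602, -0.19 ,  0.229]), (390, 233): array([ 0.523, -0.181, -0.003]), (304, 150): array([0.765, 0.077, 0.017]), (374, 155): array([ 0.757, -0.133,  0.006])}
scene 20190 [ 0.609  -0.0032 -0.0439] 4.290184940671209
top 23882 [ 0.6074 -0.0055 -0.0365] 3.889678665660651
both 44072 [ 0.6076 -0.0049 -0.0408] 4.089918962856735
```

View pics/c1.png

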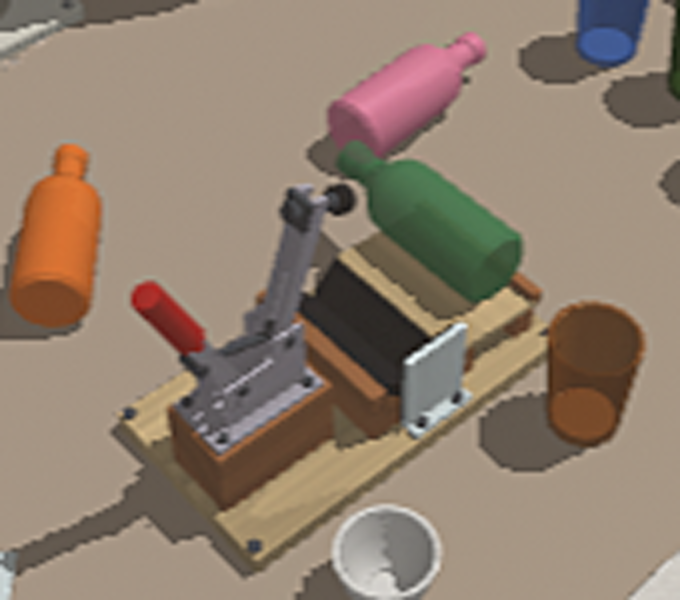

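The enlarged crop confirms it: the small green bottle lies on the shelf against the chock, neck away from the stop, and the clamp is open. Next I need the bottle extents, a handle check and the first waypoint.

```bash
cat >> h.py <<'E'
S=np.load('cradle.npy')
Rc=R.from_euler('z',S[2]).as_matrix()
def c2w(q): return Rc@(np.array(q,float)/1000)+np.array([S[0],S[1],0])
def w2c(p): return ((np.asarray(p)-[S[0],S[1],0])@Rc)*1000
def state():
    o=bot.get_obs(); T=R.from_quat(o['tool_rot']); M=T.as_matrix()
    tip=o['eef_pos']+M[:,2]*.017
    print('t',round(o['clock'],2),'tip_c',w2c(tip).round(1),'F_c',(o['ft_force']@Rc).round(1),'w',round(o['grip_width'],3),'toolaxes_c(cols)',(Rc.T@M).round(3).tolist(),'j',o['joint_pos'].round(2))
    return o,M,tip
def plan(q,tilt=0):
    """tip to cradle q mm, tool y along cradle +-x, z down tilted (deg) tip towards +x"""
    o,M,tip=state()
    zt=Rc@[np.sin(np.radians(tilt)),0,-np.cos(np.radians(tilt))]
    yt=Rc@[np.cos(np.radians(tilt)),0,np.sin(np.radians(tilt))]
    if yt@M[:,1]<0: yt=-yt
    G=np.c_[np.cross(yt,zt),yt,zt]
    rot=R.from_matrix(M.T@G).as_rotvec()
    d=c2w(q)-G[:,2]*.017-o['eef_pos']
    print('TCP shift tool now/0.2',(M.T@d/.2).round(4),'after turn',(G.T@d/.2).round(4),'rot/pi',(rot/np.pi).round(4),'deg',np.degrees(rot).round(1))
E
python3 - <<'E'
from h import *
for n in ('scene','top'):
    z=np.load(n+'0.npz'); X=cloud(z['d'],cal(n)); p=z['p'].astype(int); q=w2c(X.reshape(-1,3)).reshape(X.shape)
    near=(abs(q[...,0])<200)&(abs(q[...,1])<260)&(z['d']>0)
    g=near&(p[...,1]>p[...,0]+25)&(p[...,1]>p[...,2]+10)&(q[...,1]>40)&(q[...,1]<130); a=q[g]
    print(n,'green',len(a),np.percentile(a,[1,50,99],axis=0).round(1).tolist(),a[:,0].min(),a[:,0].max())
    for lo in range(-160,60,20):
        s=a[(a[:,0]>lo)&(a[:,0]<lo+20)]
        if len(s)>3: print(lo,len(s),'ymin/max',s[:,1].min().round(),s[:,1].max().round(),'zmax',s[:,2].max().round())
    r=near&(p[...,0]>120)&(p[...,1]<50)&(p[...,2]<50)&(q[...,1]<-120)&(q[...,2]>120); b=q[r]
    print('red',len(b),np.percentile(b,[2,50,98],axis=0).round(1).tolist())
plan([-20,150,140])
E
```

```text
scene green 486 [[-107.2, 63.5, 60.8], [-16.5, 79.8, 105.7], [35.9, 106.8, 111.6]] -126.40761019050609 36.78666191856316
-120 12 ymin/max 77.0 94.0 zmax 92.0
-100 11 ymin/max 74.0 89.0 zmax 102.0
-80 56 ymin/max 64.0 104.0 zmax 113.0
-60 71 ymin/max 64.0 105.0 zmax 112.0
-40 76 ymin/max 64.0 106.0 zmax 113.0
-20 79 ymin/max 64.0 107.0 zmax 112.0
0 79 ymin/max 63.0 106.0 zmax 114.0
20 100 ymin/max 62.0 108.0 zmax 111.0
red 87 [[-0.2, -191.0, 170.5], [14.2, -176.6, 219.2], [17.2, -157.2, 230.1]]
top green 707 [[-127.8, 71.1, 86.3], [-34.7, 90.8, 105.4], [29.7, 112.6, 112.6]] -130.4471726637365 30.497311637850192
-140 24 ymin/max 79.0 97.0 zmax 94.0
-120 42 ymin/max 80.0 96.0 zmax 95.0
-100 47 ymin/max 80.0 106.0 zmax 106.0
-80 99 ymin/max 73.0 113.0 zmax 113.0
-60 111 ymin/max 72.0 114.0 zmax 113.0
-40 111 ymin/max 71.0 113.0 zmax 113.0
-20 107 ymin/max 70.0 112.0 zmax 113.0
0 113 ymin/max 70.0 113.0 zmax 113.0
20 53 ymin/max 72.0 111.0 zmax 112.0
red 23 [[1.7, -187.5, 199.0], [7.1, -182.1, 228.5], [12.0, -162.8, 230.8]]
t 0.1 tip_c [-405.   436.8  230.5] F_c [-0.1 -0.7  0.4] w 0.085 toolaxes_c(cols) [[-0.914, 0.405, -0.001], [0.405, 0.914, -0.002], [0.0, -0.002, -1.0]] j [1.11 0.24 0.   1.34 0.   1.57]
TCP shift tool now/0.2 [-2.341  -0.5308  0.4534] after turn [-1.434   1.9252  0.4524] rot/pi [-5.000e-04  3.000e-04  3.673e-01] deg [-0.1  0.1 66.1]
```

{"api": "apply_moves", "payload": {"steps": [[[0,0,0],[0,0,0.0367],0.55],[[0,0,0],[0,0,0.0367],0.55],[[0,0,0],[0,0,0.0367],0.55],[[0,0,0],[0,0,0.0367],0.55],[[0,0,0],[0,0,0.0367],0.55],[[0,0,0],[0,0,0.0367],0.55],[[0,0,0],[0,0,0.0367],0.55],[[0,0,0],[0,0,0.0367],0.55]]}}

```text
clock: 0.77
eef_pos: [0.2208, 0.4482, 0.2478]
tool_rot: [0.639, 0.769, -0.001, 0.0]
ft_force: [0.2, -0.5, -0.3]
grip_width: 0.0469
grasp_force: 0.0
```

{"api": "apply_moves", "payload": {"steps": [[[0,0,0],[0,0,0.0367],0.55],[[0,0,0],[0,0,0.0367],0.55],[[-0.12,0.16,0],[0,0,0],0.55],[[-0.12,0.16,0],[0,0,0],0.55],[[-0.12,0.16,0],[0,0,0],0.55],[[-0.12,0.16,0],[0,0,0],0.55],[[-0.12,0.16,0],[0,0,0],0.55],[[-0.12,0.16,0],[0,0,0],0.55]]}}

```text
clock: 1.43
eef_pos: [0.408, 0.2954, 0.248]
tool_rot: [0.721, 0.693, -0.0, -0.0]
ft_force: [0.1, -0.2, 0.6]
grip_width: 0.0469
grasp_force: 0.0
```

```bash
python3 -c "
from h import *
plan([-28,155,140])"
```

```text
t 1.43 tip_c [-211.7  291.9  231. ] F_c [ 0.1 -0.2  0.6] w 0.047 toolaxes_c(cols) [[-0.001, 1.0, -0.001], [1.0, 0.001, -0.0], [-0.0, -0.001, -1.0]] j [0.63 0.25 0.01 1.34 0.   2.24]
TCP shift tool now/0.2 [-0.6857  0.918   0.4546] after turn [-0.6847  0.9185  0.4548] rot/pi [-0.0002  0.0001  0.0004] deg [-0.   0.   0.1]
```

{"api": "apply_moves", "payload": {"steps": [[[-0.115,0.153,0],[0,0,0],0.55],[[-0.115,0.153,0],[0,0,0],0.55],[[-0.115,0.153,0],[0,0,0],0.55],[[-0.115,0.153,0],[0,0,0],0.55],[[-0.115,0.153,0],[0,0,0],0.55],[[-0.115,0.153,0],[0,0,0],0.55],[[0,0,0.15],[0,0,0],0.55],[[0,0,0.15],[0,0,0],0.55]]}}

```text
clock: 2.1
eef_pos: [0.5884, 0.15, 0.1889]
tool_rot: [0.723, 0.691, 0.002, 0.001]
ft_force: [0.5, 1.1, -1.5]
grip_width: 0.0474
grasp_force: 0.0
```

{"api": "apply_moves", "payload": {"steps": [[[0,0,0.15],[0,0,0],0.55],[[0,0,0],[0,0,0],0.55],[[0,0,0],[0,0,0],0.55],[[0,0,0],[0,0,0],0.55],[[0,0,0],[0,0,0],0.55],[[0,0,0],[0,0,0],0.55],[[0,0,0],[0,0,0],0.55],[[0,0,0],[0,0,0],0.55]]}}

```text
clock: 2.77
eef_pos: [0.5856, 0.1521, 0.1597]
tool_rot: [0.721, 0.693, 0.001, 0.001]
ft_force: [-1.0, -0.3, -0.3]
grip_width: 0.0468
grasp_force: 0.0
```

Run:
```python
from h import *
plan([-28,150,66])
C=cal('wrist'); p,d=camera('wrist'); cv2.imwrite('pics/w1.png',p[...,::-1])
p2,d2=camera('scene')
a=p2[120:270,260:430]
cv2.imwrite('pics/w1.png',np.hstack([cv2.resize(p[...,::-1],(400,250)),cv2.resize(a[...,::-1],(400,250))]))
print(proj(c2w([33,87,79]),C),proj(c2w([-10,25,51]),C))
X=w2c(cloud(d,C).reshape(-1,3)).reshape(400,640,3); pi=p.astype(int)
g=(pi[...,1]>pi[...,0]+25)&(pi[...,1]>pi[...,2]+10)&(abs(X[...,0])<180)&(X[...,1]>30)&(X[...,1]<140)&(X[...,2]>60)&(d>0)
if g.sum(): print(g.sum(),np.percentile(X[g],[1,50,99],axis=0).round(1))
```

```text
t 2.77 tip_c [-28.3 156.  142.7] F_c [-0.9 -0.3 -0.3] w 0.047 toolaxes_c(cols) [[-0.001, 1.0, 0.002], [1.0, 0.001, 0.001], [0.001, 0.002, -1.0]] j [ 0.25  0.49  0.14  1.22 -0.    1.86]
TCP shift tool now/0.2 [-0.0301  0.001   0.3835] after turn [-0.0298  0.0019  0.3835] rot/pi [ 0.0007 -0.0002  0.0004] deg [ 0.1 -0.   0.1]
[[403.66076454 317.26549009]] [[339.10833878 360.00918573]]
10639 [[-124.8   69.5   74.8]
 [ -30.3   99.7  104.3]
 [   9.9  117.4  110.1]]
```

View pics/w1.png

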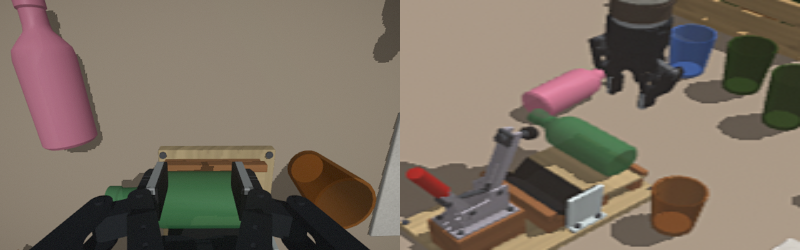

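The wrist view shows the bottle body under and between the open fingers, and the scene crop shows the gripper behind the shelf. I'm lowering it behind the bottle.

{"api": "apply_moves", "payload": {"steps": [[[0,0,0.13],[0,0,0],0.55],[[0,0,0.13],[0,0,0],0.55],[[0,0,0.12],[0,0,0],0.55],[[0,0,0],[0,0,0],0.55],[[-0.03,0,0],[0,0,0],0.55],[[-0.03,0,0],[0,0,0],0.55],[[-0.03,0,0],[0,0,0],0.55],[[-0.01,0,0],[0,0,0],0.55]]}}

```text
clock: 3.53
eef_pos: [0.5855, 0.1307, 0.0844]
tool_rot: [0.722, 0.692, 0.001, 0.001]
ft_force: [-1.3, 0.5, 0.1]
grip_width: 0.0472
grasp_force: 0.0
```

{"api": "apply_moves", "payload": {"steps": [[[-0.01,0,0],[0,0,0],0.55],[[-0.01,0,0],[0,0,0],0.55],[[-0.01,0,0],[0,0,0],0.55],[[-0.01,0,0],[0,0,0],0.55],[[-0.01,0,0],[0,0,0],0.55],[[-0.01,0,0],[0,0,0],0.55],[[-0.01,0,0],[0,0,0],0.55],[[-0.01,0,0],[0,0,0],0.55]]}}

```text
clock: 4.2
eef_pos: [0.5835, 0.1157, 0.0823]
tool_rot: [0.721, 0.693, 0.0, -0.0]
ft_force: [0.5, 1.2, 0.9]
grip_width: 0.0468
grasp_force: 0.4
```

```bash
cat >> h.py <<'E'
def bottle(n='top',name=None):
    C=cal(n); p,d=camera(n); X=w2c(cloud(d,C).reshape(-1,3)).reshape(400,640,3); pi=p.astype(int)
    g=(pi[...,1]>pi[...,0]+25)&(pi[...,1]>pi[...,2]+10)&(abs(X[...,0])<200)&(X[...,1]>-60)&(X[...,1]<140)&(X[...,2]>55)&(d>0)
    a=X[g]; print(n,g.sum(),'1/50/99%',np.percentile(a,[1,50,99],axis=0).round(1).tolist() if len(a) else '')
    for lo,hi in ((-70,-30),(-30,10),(10,50)):
        b=a[(a[:,0]>lo)&(a[:,0]<hi)]
        if len(b)>20:
            f=lambda s:np.clip(np.hypot(b[:,1]-s[0],b[:,2]-s[1])-31,-6,6)
            from scipy.optimize import least_squares
            print(lo,'axis yz',least_squares(f,[b[:,1].mean(),75]).x.round(1))
    if name: cv2.imwrite('pics/'+name,p[...,::-1])
    return p,d
E
python3 - <<'E'
from h import *
plan([-28,67,66]); bottle()
E
```

```text
t 4.2 tip_c [-29.  119.6  65.3] F_c [0.5 1.2 0.9] w 0.047 toolaxes_c(cols) [[-0.001, 1.0, -0.0], [1.0, 0.001, 0.0], [0.0, -0.0, -1.0]] j [0.2  0.54 0.01 1.03 0.   1.81]
TCP shift tool now/0.2 [-0.263   0.0046 -0.0036] after turn [-0.263   0.0049 -0.0036] rot/pi [-0.     -0.      0.0003] deg [-0.  -0.   0.1]
top 317 1/50/99% [[-66.2, 61.9, 101.5], [-5.2, 73.7, 107.5], [30.9, 96.4, 112.8]]
-70 axis yz [79.8 78.8]
-30 axis yz [78.  77.8]
10 axis yz [78.4 78. ]
```

{"api": "apply_moves", "payload": {"steps": [[[-0.01,0,0],[0,0,0],0.55],[[-0.01,0,0],[0,0,0],0.55],[[-0.01,0,0],[0,0,0],0.55],[[-0.01,0,0],[0,0,0],0.55],[[-0.01,0,0],[0,0,0],0.55],[[-0.01,0,0],[0,0,0],0.55],[[-0.01,0,0],[0,0,0],0.55],[[-0.01,0,0],[0,0,0],0.55]]}}

```text
clock: 4.92
eef_pos: [0.5829, 0.0996, 0.0823]
tool_rot: [0.721, 0.693, 0.0, -0.0]
ft_force: [-0.4, 0.4, 0.9]
grip_width: 0.0469
grasp_force: 0.4
```

{"api": "apply_moves", "payload": {"steps": [[[-0.01,0,0],[0,0,0],0.55],[[-0.01,0,0],[0,0,0],0.55],[[-0.01,0,0],[0,0,0],0.55],[[-0.01,0,0],[0,0,0],0.55],[[-0.01,0,0],[0,0,0],0.55],[[-0.01,0,0],[0,0,0],0.55],[[-0.01,0,0],[0,0,0],0.55],[[-0.01,0,0],[0,0,0],0.55]]}}

```text
clock: 5.58
eef_pos: [0.5823, 0.0836, 0.0823]
tool_rot: [0.721, 0.693, 0.0, -0.0]
ft_force: [0.2, 0.7, 0.8]
grip_width: 0.0468
grasp_force: 0.4
```

Run:
```python
from h import *
plan([-28,67,66]); bottle()
```

```text
t 5.58 tip_c [-28.9  87.4  65.3] F_c [0.2 0.7 0.8] w 0.047 toolaxes_c(cols) [[-0.001, 1.0, 0.0], [1.0, 0.001, 0.0], [0.0, 0.0, -1.0]] j [ 0.14  0.53 -0.01  1.03  0.    1.75]
TCP shift tool now/0.2 [-0.1021  0.0044 -0.0034] after turn [-0.1021  0.0045 -0.0034] rot/pi [ 0.     -0.      0.0003] deg [ 0.  -0.   0.1]
top 172 1/50/99% [[-39.9, 29.7, 102.9], [4.4, 38.8, 109.2], [29.7, 55.0, 114.8]]
-30 axis yz [48.4 80.4]
10 axis yz [47.4 79.5]
```

{"api": "apply_moves", "payload": {"steps": [[[-0.01,0,0],[0,0,0],0.55],[[-0.01,0,0],[0,0,0],0.55],[[-0.01,0,0],[0,0,0],0.55],[[-0.01,0,0],[0,0,0],0.55],[[-0.01,0,0],[0,0,0],0.55],[[-0.01,0,0],[0,0,0],0.55],[[-0.01,0,0],[0,0,0],0.55],[[-0.01,0,0],[0,0,0],0.55]]}}

```text
clock: 6.3
eef_pos: [0.5817, 0.0676, 0.0823]
tool_rot: [0.721, 0.693, 0.0, 0.0]
ft_force: [-0.3, 0.4, 1.0]
grip_width: 0.047
grasp_force: 0.4
```

{"api": "apply_moves", "payload": {"steps": [[[-0.007,0,0],[0,0,0],0.55],[[-0.007,0,0],[0,0,0],0.55],[[-0.006,0,0],[0,0,0],0.55],[[-0.006,0,0],[0,0,0],0.55],[[-0.006,0,0],[0,0,0],0.55],[[-0.006,0,0],[0,0,0],0.55],[[-0.006,0,0],[0,0,0],0.55],[[-0.006,0,0],[0,0,0],0.55]]}}

```text
clock: 6.97
eef_pos: [0.5812, 0.0576, 0.0822]
tool_rot: [0.721, 0.693, -0.0, 0.0]
ft_force: [1.0, 0.4, 0.8]
grip_width: 0.0467
grasp_force: 0.0
```

Run:
```python
from h import *
plan([-28,67,66]); bottle(); bottle('scene')
```

```text
t 6.97 tip_c [-28.9  61.4  65.2] F_c [1.  0.4 0.8] w 0.047 toolaxes_c(cols) [[-0.001, 1.0, -0.0], [1.0, 0.001, -0.0], [-0.0, -0.0, -1.0]] j [ 0.1   0.52 -0.03  1.02 -0.    1.71]
TCP shift tool now/0.2 [ 0.0279  0.0046 -0.0038] after turn [ 0.0279  0.0046 -0.0038] rot/pi [-0.      0.      0.0003] deg [-0.  0.  0.]
top 308 1/50/99% [[-68.9, -15.9, 92.5], [-4.6, -3.5, 98.7], [31.7, 16.9, 104.7]]
-70 axis yz [ 1.1 69.9]
-30 axis yz [-1.8 69. ]
10 axis yz [-1.  68.7]
scene 502 1/50/99% [[-126.1, -24.4, 60.0], [-8.7, -5.4, 96.6], [36.0, 20.6, 102.6]]
-70 axis yz [ 1.4 69.3]
-30 axis yz [ 1.6 69.4]
10 axis yz [ 1.3 68.6]
```

The bottle is in the vee (axis y≈0, z≈69). Now I'm backing off and going round to the mouth.

{"api": "apply_moves", "payload": {"steps": [[[0.06,0,0],[0,0,0],0.55],[[0.12,0,0],[0,0,0],0.55],[[0,0,-0.15],[0,0,0],0.0],[[0,0,-0.2],[0,0,0],0.0],[[0,-0.2,-0.05],[0,0,0],0.0],[[0,-0.2,0],[0,0,0],0.0],[[-0.1,-0.18,0],[0,0,0],0.0],[[-0.1,-0.18,0],[0,0,0],0.0]]}}

```text
clock: 7.73
eef_pos: [0.4279, 0.061, 0.1626]
tool_rot: [0.72, 0.694, 0.001, 0.0]
ft_force: [-0.4, -1.1, 0.7]
grip_width: 0.0002
grasp_force: 0.0
```

{"api": "apply_moves", "payload": {"steps": [[[-0.14,-0.12,0],[0,0,0],0.0],[[-0.14,0,0],[0,0,0],0.0],[[0,0,0],[0,0,0],0.0],[[0,0,0],[0,0,0],0.0],[[0,0,0],[0,0,0],0.0],[[0,0,0],[0,0,0],0.0],[[0,0,0],[0,0,0],0.0],[[0,0,0],[0,0,0],0.0]]}}

```text
clock: 8.4
eef_pos: [0.4034, 0.0057, 0.1621]
tool_rot: [0.721, 0.693, -0.0, -0.0]
ft_force: [0.3, 0.1, -0.7]
grip_width: 0.0003
grasp_force: 0.0
```

Run:
```python
from h import *
plan([-175,0,66],12); bottle('top','t2.png');bottle('scene')
```

```text
t 8.4 tip_c [-204.5    2.3  145.1] F_c [ 0.3  0.1 -0.7] w 0.0 toolaxes_c(cols) [[-0.002, 1.0, -0.0], [1.0, 0.002, 0.0], [0.0, -0.0, -1.0]] j [ 0.01  0.11 -0.39  1.07  0.    1.62]
TCP shift tool now/0.2 [-0.0116  0.1299  0.3975] after turn [-0.0113  0.0443  0.4158] rot/pi [-0.0668 -0.0001  0.0007] deg [-12.   -0.    0.1]
top 634 1/50/99% [[-99.8, -14.2, 81.5], [-28.5, 5.6, 96.7], [30.1, 26.1, 103.7]]
-70 axis yz [-0.5 68.8]
-30 axis yz [-0.2 69. ]
10 axis yz [-0.  68.3]
scene 460 1/50/99% [[-126.0, -24.3, 72.4], [-11.3, -5.1, 97.2], [35.7, 19.7, 102.9]]
-70 axis yz [ 1.3 69.2]
-30 axis yz [ 1.3 69.4]
10 axis yz [ 1.5 68.9]
```

{"api": "apply_moves", "payload": {"steps": [[[0,0,0],[-0.0334,0,0],0.0],[[0,0,0],[-0.0334,0,0],0.0],[[-0.011,0.04,0.13],[0,0,0],0.0],[[0,0,0.13],[0,0,0],0.0],[[0,0,0.1],[0,0,0],0.0],[[0,0,0.06],[0,0,0],0.0],[[0,0,0],[0,0,0],0.0],[[0,0,0],[0,0,0],0.0]]}}

```text
clock: 9.17
eef_pos: [0.4276, 0.0018, 0.0813]
tool_rot: [0.717, 0.689, 0.072, 0.075]
ft_force: [0.7, -0.1, 0.3]
grip_width: 0.0001
grasp_force: 0.0
```

Run:
```python
from h import *
plan([-120,0,65],12)
p,d=camera('scene'); p2,d2=camera('wrist')
cv2.imwrite('pics/m1.png',np.hstack([cv2.resize(p[120:270,260:430,::-1],(400,353)),cv2.resize(p2[...,::-1],(400,353))]))
```

```text
t 9.17 tip_c [-176.6   -0.6   64.6] F_c [ 0.7 -0.1  0.3] w 0.0 toolaxes_c(cols) [[-0.001, 0.979, 0.206], [1.0, 0.001, 0.0], [-0.0, 0.206, -0.979]] j [ 0.01  0.13 -0.65  0.59 -0.01  1.62]
TCP shift tool now/0.2 [0.0026 0.2771 0.0566] after turn [0.0029 0.277  0.0571] rot/pi [-0.0006 -0.      0.0004] deg [-0.1 -0.   0.1]
```

View pics/m1.png

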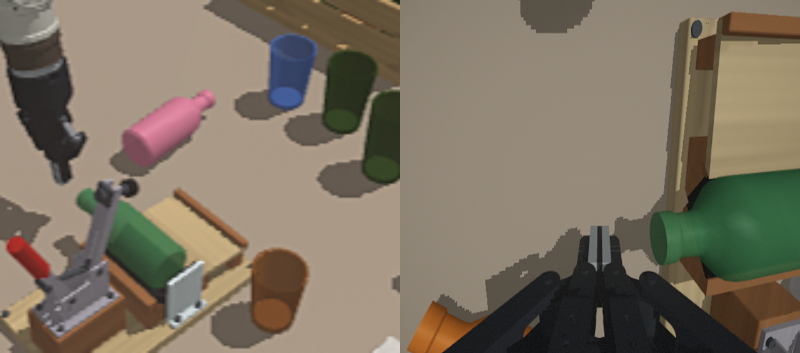

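The scene view shows the bottle lying in the vee clear of the stop. The wrist view shows the closed fingertips (600,240) in line with the mouth (660,238). I'm sliding it gently.

{"api": "apply_moves", "payload": {"steps": [[[0,0.0245,0.0052],[0,0,0],0.0],[[0,0.0245,0.0052],[0,0,0],0.0],[[0,0.0245,0.0052],[0,0,0],0.0],[[0,0.0245,0.0052],[0,0,0],0.0],[[0,0.0147,0.0031],[0,0,0],0.0],[[0,0.0098,0.0021],[0,0,0],0.0],[[0,0.0098,0.0021],[0,0,0],0.0],[[0,0.0098,0.0021],[0,0,0],0.0]]}}

```text
clock: 9.93
eef_pos: [0.4573, 0.0005, 0.0817]
tool_rot: [0.717, 0.689, 0.072, 0.075]
ft_force: [0.3, 0.5, 0.9]
grip_width: 0.0
grasp_force: 0.0
```

{"api": "apply_moves", "payload": {"steps": [[[0,0.0098,0.0021],[0,0,0],0.0],[[0,0.0098,0.0021],[0,0,0],0.0],[[0,0.0098,0.0021],[0,0,0],0.0],[[0,0.0098,0.0021],[0,0,0],0.0],[[0,0.0098,0.0021],[0,0,0],0.0],[[0,0.0098,0.0021],[0,0,0],0.0],[[0,0.0098,0.0021],[0,0,0],0.0],[[0,0.0098,0.0021],[0,0,0],0.0]]}}

```text
clock: 10.6
eef_pos: [0.4715, -0.0, 0.0812]
tool_rot: [0.717, 0.689, 0.071, 0.074]
ft_force: [-5.1, -0.3, 3.2]
grip_width: -0.0001
grasp_force: 2.6
```

Run:
```python
from h import *
plan([-120,0,65],12); bottle(); bottle('scene')
```

```text
t 10.6 tip_c [-132.7   -0.7   64.5] F_c [-5.1 -0.6  3.2] w -0.0 toolaxes_c(cols) [[-0.001, 0.979, 0.205], [1.0, 0.001, 0.0], [0.0, 0.205, -0.979]] j [ 0.01  0.21 -0.55  0.61 -0.01  1.62]
TCP shift tool now/0.2 [0.0033 0.0625 0.0107] after turn [0.0034 0.0625 0.0109] rot/pi [-0.001  -0.0001  0.0003] deg [-0.2 -0.   0.1]
top 611 1/50/99% [[-75.2, -14.4, 82.7], [-18.3, 6.0, 97.0], [38.3, 26.3, 103.6]]
-70 axis yz [-0.7 68.2]
-30 axis yz [-1.1 69. ]
10 axis yz [ 0.2 68.9]
scene 489 1/50/99% [[-117.9, -23.4, 73.8], [-4.4, -6.0, 97.4], [45.2, 19.5, 102.6]]
-70 axis yz [ 1.  69.2]
-30 axis yz [ 1.7 69.5]
10 axis yz [ 1.2 69.1]
```

{"api": "apply_moves", "payload": {"steps": [[[0,0.0061,0.0013],[0,0,0],0.0],[[0,0.0061,0.0013],[0,0,0],0.0],[[0,0.0061,0.0013],[0,0,0],0.0],[[0,0.0061,0.0013],[0,0,0],0.0],[[0,0.0061,0.0013],[0,0,0],0.0],[[0,0.0061,0.0013],[0,0,0],0.0],[[0,0.0061,0.0013],[0,0,0],0.0],[[0,0.0061,0.0013],[0,0,0],0.0]]}}

```text
clock: 11.37
eef_pos: [0.482, -0.0005, 0.0814]
tool_rot: [0.717, 0.689, 0.072, 0.075]
ft_force: [-5.6, 0.1, 3.5]
grip_width: -0.0001
grasp_force: 2.5
```

Run:
```python
from h import *
plan([-120,0,65],12); bottle(); bottle('scene')
```

```text
t 11.37 tip_c [-122.2   -0.7   64.8] F_c [-5.6 -0.2  3.5] w -0.0 toolaxes_c(cols) [[-0.001, 0.979, 0.206], [1.0, 0.001, 0.0], [0.0, 0.206, -0.979]] j [ 0.    0.22 -0.52  0.61 -0.01  1.61]
TCP shift tool now/0.2 [0.0033 0.0106 0.0011] after turn [0.0033 0.0106 0.0011] rot/pi [-0.0006 -0.0001  0.0003] deg [-0.1 -0.   0.1]
top 601 1/50/99% [[-63.0, -14.7, 84.5], [-5.3, 6.1, 97.2], [49.2, 26.4, 104.4]]
-70 axis yz [-1.3 68.1]
-30 axis yz [-0.5 69. ]
10 axis yz [-0.3 68.8]
scene 505 1/50/99% [[-105.9, -23.6, 80.7], [4.9, -6.7, 97.5], [54.5, 18.6, 102.2]]
-70 axis yz [ 0.9 68.8]
-30 axis yz [ 1.7 69.3]
10 axis yz [ 1.6 69.3]
```

{"api": "apply_moves", "payload": {"steps": [[[0,0.0025,0.0005],[0,0,0],0.0],[[0,0.0025,0.0005],[0,0,0],0.0],[[0,0.0025,0.0005],[0,0,0],0.0],[[0,0.0025,0.0005],[0,0,0],0.0],[[0,0,0],[0,0,0],0.0],[[0,0,0],[0,0,0],0.0],[[0,0,0],[0,0,0],0.0],[[0,0,0],[0,0,0],0.0]]}}

```text
clock: 12.13
eef_pos: [0.4838, -0.0005, 0.0814]
tool_rot: [0.717, 0.689, 0.072, 0.074]
ft_force: [-6.9, 0.9, 4.1]
grip_width: -0.0003
grasp_force: 3.9
```

{"api": "apply_moves", "payload": {"steps": [[[0,0.0025,0.0005],[0,0,0],0.0],[[0,0.0025,0.0005],[0,0,0],0.0],[[0,0,0],[0,0,0],0.0],[[0,0,0],[0,0,0],0.0],[[0,0,0],[0,0,0],0.0],[[0,0,0],[0,0,0],0.0],[[0,0,0],[0,0,0],0.0],[[0,0,0],[0,0,0],0.0]]}}

```text
clock: 12.8
eef_pos: [0.4838, -0.0005, 0.0812]
tool_rot: [0.717, 0.689, 0.071, 0.074]
ft_force: [-10.0, 1.7, 7.4]
grip_width: -0.0004
grasp_force: 5.1
```

{"api": "apply_moves", "payload": {"steps": [[[0,0.0025,0.0005],[0,0,0],0.0],[[0,0.0025,0.0005],[0,0,0],0.0],[[0,0,0],[0,0,0],0.0],[[0,0,0],[0,0,0],0.0],[[0,0,0],[0,0,0],0.0],[[0,0,0],[0,0,0],0.0],[[0,0,0],[0,0,0],0.0],[[0,0,0],[0,0,0],0.0]]}}

```text
clock: 13.47
eef_pos: [0.4839, -0.0005, 0.0809]
tool_rot: [0.717, 0.689, 0.07, 0.073]
ft_force: [-12.2, 1.1, 9.9]
grip_width: -0.0
grasp_force: 6.2
```

Firm against the stop. I'm backing off and checking that the bottle lies level with its base on the stop.

{"api": "apply_moves", "payload": {"steps": [[[0,-0.01,-0.002],[0,0,0],0.0],[[0,-0.02,-0.004],[0,0,0],0.0],[[0,-0.1,-0.02],[0,0,0],0.0],[[0,-0.1,-0.02],[0,0,0],0.0],[[0,0,0],[0.0334,0,0],0.0],[[0,0,-0.1],[0.0334,0,0],0.0],[[0,0,-0.2],[0,0,0],0.0],[[0,0,-0.2],[0,0,0],0.0]]}}

```text
clock: 14.13
eef_pos: [0.4391, 0.0011, 0.1797]
tool_rot: [0.721, 0.693, 0.0, 0.0]
ft_force: [1.5, -0.1, -0.4]
grip_width: -0.0
grasp_force: 0.0
```

Run:
```python
from h import *
plan([5,-140,300]); bottle('top'); p,d=bottle('scene')
cv2.imwrite('pics/s3.png',cv2.resize(p[170:280,260:390,::-1],(709,600),interpolation=cv2.INTER_CUBIC))
```

```text
t 14.13 tip_c [-168.7   -0.8  162.7] F_c [ 1.5 -0.1 -0.4] w -0.0 toolaxes_c(cols) [[-0.001, 1.0, 0.0], [1.0, 0.001, -0.0], [-0.0, 0.0, -1.0]] j [ 0.    0.17 -0.27  1.13 -0.    1.61]
TCP shift tool now/0.2 [-0.6967  0.8682 -0.6857] after turn [-0.6959  0.8683 -0.6863] rot/pi [0.0001 0.0001 0.0002] deg [0. 0. 0.]
top 483 1/50/99% [[-41.3, -13.3, 84.2], [4.6, 6.2, 97.1], [52.0, 26.1, 103.6]]
-70 axis yz [-1.4 68.7]
-30 axis yz [-0.7 68.6]
10 axis yz [-0.1 68.5]
scene 496 1/50/99% [[-105.0, -23.5, 80.5], [5.1, -6.5, 97.5], [55.7, 18.4, 102.0]]
-70 axis yz [ 1.7 68.9]
-30 axis yz [ 1.5 69.3]
10 axis yz [ 1.8 69.4]
```

View pics/s3.png

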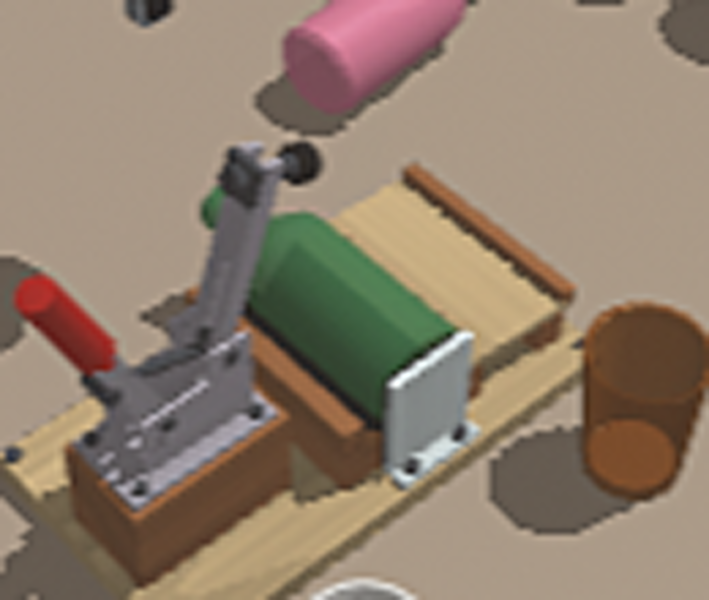

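The crop shows the bottle lying in the vee with its base flat on the stop and the clamp still open. Next is the handle, approached from above between the handle and the bar.

{"api": "apply_moves", "payload": {"steps": [[[0,0,-0.2],[0,0,0],0.0],[[0,0,-0.2],[0,0,0],0.0],[[0,0,-0.2],[0,0,0],0.0],[[-0.08,0.1,-0.085],[0,0,0],0.0],[[-0.11,0.137,0],[0,0,0],0.0],[[-0.11,0.137,0],[0,0,0],0.0],[[-0.11,0.137,0],[0,0,0],0.0],[[-0.11,0.137,0],[0,0,0],0.0]]}}

```text
clock: 14.9
eef_pos: [0.5652, -0.1092, 0.3181]
tool_rot: [0.721, 0.693, 0.002, 0.003]
ft_force: [0.2, 0.4, 0.1]
grip_width: 0.0002
grasp_force: 0.0
```

{"api": "apply_moves", "payload": {"steps": [[[-0.11,0.137,0],[0,0,0],0.0],[[-0.067,0.083,0],[0,0,0],0.0],[[0,0,0],[0,0,0],0.0],[[0,0,0],[0,0,0],0.0],[[0,0,0],[0,0,0],0.0],[[0,0,0],[0,0,0],0.0],[[0,0,0],[0,0,0],0.0],[[0,0,0],[0,0,0],0.0]]}}

```text
clock: 15.57
eef_pos: [0.6052, -0.1442, 0.3189]
tool_rot: [0.721, 0.693, 0.002, 0.002]
ft_force: [0.6, 0.5, 0.6]
grip_width: -0.0002
grasp_force: 0.0
```

Run:
```python
from h import *
plan([5,-139,196])
```

```text
t 15.57 tip_c [   3.4 -139.2  301.9] F_c [0.6 0.6 0.6] w -0.0 toolaxes_c(cols) [[-0.002, 1.0, 0.005], [1.0, 0.002, -0.0], [-0.0, 0.005, -1.0]] j [-0.23  0.48  0.54  1.62  0.    1.38]
TCP shift tool now/0.2 [0.0013 0.0058 0.5296] after turn [0.0011 0.0085 0.5296] rot/pi [0.0016 0.0001 0.0006] deg [0.3 0.  0.1]
```

{"api": "apply_moves", "payload": {"steps": [[[0,0.018,0.13],[0,0,0],0.0],[[0,0,0.15],[0,0,0],0.0],[[0,0,0.15],[0,0,0],0.0],[[0,0,0.1],[0,0,0],0.0],[[0,0,0],[0,0,0],0.0],[[0,0,0],[0,0,0],0.0],[[-0.02,0,0],[0,0,0],0.0],[[-0.02,0,0],[0,0,0],0.0]]}}

```text
clock: 16.23
eef_pos: [0.6105, -0.1534, 0.2148]
tool_rot: [0.721, 0.693, 0.003, 0.003]
ft_force: [0.5, -0.4, 1.2]
grip_width: 0.0001
grasp_force: 0.0
```

{"api": "apply_moves", "payload": {"steps": [[[-0.02,0,0],[0,0,0],0.0],[[-0.028,0,0.013],[0,0,0],0.0],[[-0.028,0,0.013],[0,0,0],0.0],[[-0.028,0,0.014],[0,0,0],0.0],[[-0.028,0,0.014],[0,0,0],0.0],[[0,0,0],[0,0,0],0.0],[[0,0,0],[0,0,0],0.0],[[0,0,0],[0,0,0],0.0]]}}

```text
clock: 16.9
eef_pos: [0.6077, -0.1797, 0.2005]
tool_rot: [0.721, 0.693, 0.001, 0.001]
ft_force: [0.7, -0.5, -1.0]
grip_width: -0.0002
grasp_force: 0.0
```

```bash
cat >> h.py <<'E'
def red():
    for n in ('scene','top'):
        p,d=camera(n); X=w2c(cloud(d,cal(n)).reshape(-1,3)).reshape(400,640,3); pi=p.astype(int)
        r=(pi[...,0]>120)&(pi[...,1]<50)&(pi[...,2]<50)&(X[...,1]<-100)&(X[...,1]>-290)&(X[...,2]>60)&(abs(X[...,0])<60)&(d>0); b=X[r]
        if len(b)>4: print(n,len(b),np.percentile(b,[2,50,98],axis=0).round(1).tolist(),'elev',np.degrees(np.arctan2(*(np.cov(b[:,1:].T)[0,1]*-1,np.var(b[:,1])))).round(0))
    return p
E
python3 - <<'E'
from h import *
plan([7,-174,187]); red()
E
```

```text
t 16.9 tip_c [   7.3 -174.6  183.5] F_c [ 0.7 -0.5 -1. ] w -0.0 toolaxes_c(cols) [[-0.0, 1.0, 0.002], [1.0, 0.0, 0.0], [0.0, 0.002, -1.0]] j [-0.29  0.53  0.31  1.35  0.    1.32]
TCP shift tool now/0.2 [ 0.0029 -0.0012 -0.0175] after turn [ 0.0029 -0.0012 -0.0175] rot/pi [ 0.0007 -0.      0.0001] deg [ 0.1 -0.   0. ]
scene 15 [[10.2, -181.4, 157.9], [15.9, -176.0, 167.2], [16.9, -170.9, 171.9]] elev 1.0
```

{"api": "apply_moves", "payload": {"steps": [[[-0.022,0,0.015],[0,0,0],0.0],[[-0.022,0,0.015],[0,0,0],0.0],[[-0.022,0,0.02],[0,0,0],0.0],[[-0.022,0,0.02],[0,0,0],0.0],[[-0.016,0,0.023],[0,0,0],0.0],[[-0.016,0,0.024],[0,0,0],0.0],[[-0.016,0,0.024],[0,0,0],0.0],[[-0.016,0,0.024],[0,0,0],0.0]]}}

```text
clock: 17.67
eef_pos: [0.6071, -0.2103, 0.1678]
tool_rot: [0.721, 0.693, 0.001, 0.001]
ft_force: [0.2, 1.8, 1.0]
grip_width: 0.0001
grasp_force: 0.8
```

Run:
```python
from h import *
plan([7,-211,137]); p=red(); q,d=camera('scene')
cv2.imwrite('pics/k1.png',np.hstack([cv2.resize(q[170:280,240:370,::-1],(400,338)),cv2.resize(p[150:260,300:430,::-1],(400,338))]))
```

```text
t 17.67 tip_c [   8.  -205.2  150.8] F_c [0.1 1.8 1. ] w 0.0 toolaxes_c(cols) [[-0.001, 1.0, 0.004], [1.0, 0.001, -0.0], [-0.0, 0.004, -1.0]] j [-0.33  0.56  0.28  1.28  0.    1.28]
TCP shift tool now/0.2 [-0.0288 -0.0048  0.0688] after turn [-0.0288 -0.0045  0.0688] rot/pi [0.0013 0.     0.0002] deg [0.2 0.  0. ]
scene 17 [[10.8, -204.2, 134.8], [15.2, -197.6, 141.5], [22.0, -189.6, 164.3]] elev 11.0
top 6 [[1.2, -195.8, 137.5], [3.8, -193.1, 139.7], [9.6, -188.2, 141.0]] elev -3.0
```

View pics/k1.png

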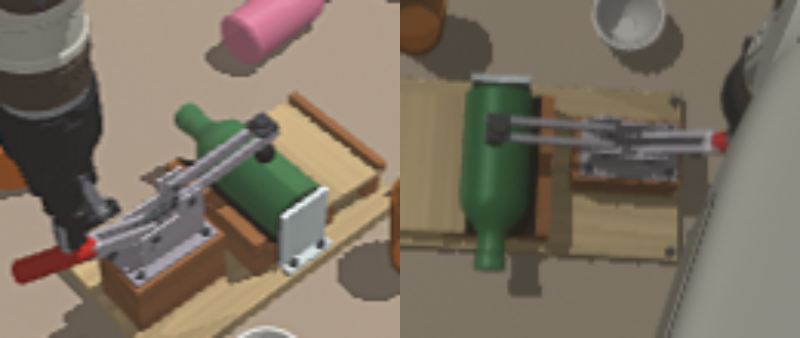

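The views show the handle nearly down under the fingertip and the bar swinging over the bottle. I'm continuing.

{"api": "apply_moves", "payload": {"steps": [[[-0.008,0,0.02],[0,0,0],0.0],[[-0.008,0,0.02],[0,0,0],0.0],[[-0.008,0,0.02],[0,0,0],0.0],[[-0.008,0,0.02],[0,0,0],0.0],[[-0.006,0,0.015],[0,0,0],0.0],[[-0.006,0,0.015],[0,0,0],0.0],[[-0.004,0,0.01],[0,0,0],0.0],[[-0.004,0,0.01],[0,0,0],0.0]]}}

```text
clock: 18.48
eef_pos: [0.6068, -0.2202, 0.1419]
tool_rot: [0.721, 0.693, 0.001, 0.001]
ft_force: [-0.2, 1.2, 0.6]
grip_width: 0.0001
grasp_force: 0.9
```

Run:
```python
from h import *
plan([7,-215,121]); p=red(); bottle()
```

```text
t 18.48 tip_c [   8.1 -215.1  124.9] F_c [-0.3  1.2  0.6] w 0.0 toolaxes_c(cols) [[-0.001, 1.0, 0.004], [1.0, 0.001, 0.0], [0.0, 0.004, -1.0]] j [-0.35  0.58  0.25  1.23  0.    1.26]
TCP shift tool now/0.2 [ 0.0007 -0.0052  0.0195] after turn [ 0.0007 -0.0052  0.0195] rot/pi [ 0.0012 -0.      0.0003] deg [ 0.2 -0.   0.1]
scene 20 [[13.3, -215.0, 113.4], [15.4, -205.9, 118.6], [20.3, -194.5, 131.7]] elev 19.0
top 15 [[1.8, -202.1, 118.6], [5.2, -198.1, 123.2], [11.6, -193.5, 127.4]] elev -6.0
top 581 1/50/99% [[-105.8, -13.5, 76.9], [-22.4, 6.7, 95.7], [51.6, 26.3, 102.5]]
-70 axis yz [-1.6 68.1]
-30 axis yz [-0.9 68.6]
10 axis yz [-0.5 68.9]
```

Now down 1 mm per row until the force rises.

{"api": "apply_moves", "payload": {"steps": [[[0,0,0.005],[0,0,0],0.0],[[0,0,0.005],[0,0,0],0.0],[[0,0,0.005],[0,0,0],0.0],[[0,0,0.005],[0,0,0],0.0],[[0,0,0.005],[0,0,0],0.0],[[0,0,0],[0,0,0],0.0],[[0,0,0],[0,0,0],0.0],[[0,0,0],[0,0,0],0.0]]}}

```text
clock: 19.3
eef_pos: [0.6068, -0.2208, 0.1389]
tool_rot: [0.721, 0.693, 0.001, 0.002]
ft_force: [-2.8, -0.9, 7.8]
grip_width: 0.0004
grasp_force: 3.8
```

{"api": "apply_moves", "payload": {"steps": [[[0,0,0.005],[0,0,0],0.0],[[0,0,0.005],[0,0,0],0.0],[[0,0,0.005],[0,0,0],0.0],[[0,0,0],[0,0,0],0.0],[[0,0,0],[0,0,0],0.0],[[0,0,0],[0,0,0],0.0],[[0,0,0],[0,0,0],0.0],[[0,0,0],[0,0,0],0.0]]}}

```text
clock: 19.97
eef_pos: [0.6069, -0.2208, 0.1386]
tool_rot: [0.721, 0.693, 0.002, 0.003]
ft_force: [-7.3, 0.9, 19.3]
grip_width: -0.0001
grasp_force: 9.1
```

Hard end of travel: 19 N with no further motion. I'm lifting off and checking.

{"api": "apply_moves", "payload": {"steps": [[[0,0,-0.02],[0,0,0],0.0],[[0,0,-0.1],[0,0,0],0.0],[[0,0,-0.2],[0,0,0],0.0],[[0,0,-0.2],[0,0,0],0.0],[[0,-0.15,-0.1],[0,0,0],0.0],[[0,-0.2,0],[0,0,0],0.0],[[0,-0.2,0],[0,0,0],0.0],[[0,-0.2,0],[0,0,0],0.0]]}}

```text
clock: 20.63
eef_pos: [0.4552, -0.2139, 0.2576]
tool_rot: [0.721, 0.693, 0.002, 0.002]
ft_force: [0.1, 0.2, 0.9]
grip_width: 0.0002
grasp_force: 0.0
```

{"api": "apply_moves", "payload": {"steps": [[[0,-0.2,0],[0,0,0],0.0],[[0,0,0],[0,0,0],0.0],[[0,0,0],[0,0,0],0.0],[[0,0,0],[0,0,0],0.0],[[0,0,0],[0,0,0],0.0],[[0,0,0],[0,0,0],0.0],[[0,0,0],[0,0,0],0.0],[[0,0,0],[0,0,0],0.0]]}}

```text
clock: 21.3
eef_pos: [0.4174, -0.2127, 0.2572]
tool_rot: [0.721, 0.693, 0.001, 0.001]
ft_force: [0.1, -0.1, -0.3]
grip_width: 0.0
grasp_force: 0.0
```

Run:
```python
from h import *
state(); p=red(); bottle(); q,d=bottle('scene')
cv2.imwrite('pics/f1.png',np.hstack([cv2.resize(q[170:280,240:390,::-1],(400,293)),cv2.resize(p[130:260,260:430,::-1],(400,293))]))
```

```text
t 21.3 tip_c [-181.5 -215.3  240.2] F_c [ 0.1 -0.1 -0.3] w 0.0 toolaxes_c(cols) [[-0.002, 1.0, 0.004], [1.0, 0.002, 0.0], [0.0, 0.004, -1.0]] j [-0.47  0.17 -0.06  1.34  0.    1.14]
scene 79 [[2.0, -259.9, 111.8], [14.1, -228.8, 117.5], [17.3, -194.8, 122.2]] elev 1.0
top 104 [[0.5, -258.2, 114.9], [6.4, -227.5, 120.5], [12.9, -195.1, 124.5]] elev 0.0
top 578 1/50/99% [[-105.7, -13.2, 77.1], [-22.1, 6.8, 95.4], [51.6, 26.5, 103.0]]
-70 axis yz [-2. 68.]
-30 axis yz [-1.3 69. ]
10 axis yz [-0.8 69.1]
scene 401 1/50/99% [[-105.8, -23.5, 77.5], [15.9, -6.6, 96.1], [55.5, 17.7, 107.2]]
-70 axis yz [ 1.7 68.6]
-30 axis yz [ 1.7 69.7]
10 axis yz [ 1.3 69.2]
```

View pics/f1.png

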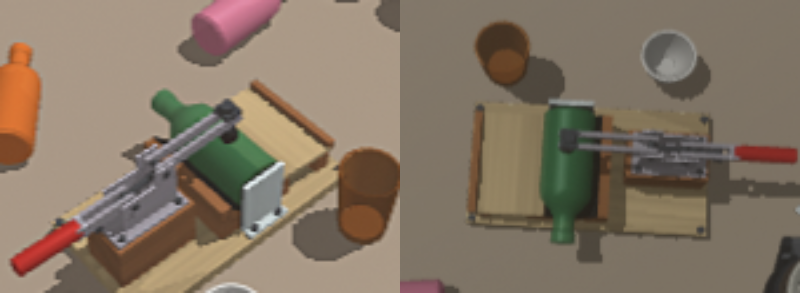

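The handle is level (elevation 0 to 1°), the bar's tip presses on the bottle, the base is against the stop, and the robot is clear of everything.

```bash
python3 -c "
from workcell import bot
print(bot.job_done())"
```

```text
the job is handed in; nothing more can be done
None
```

The green bottle was rolled into the vee, slid until its base met the end stop, released to lie centred, and clamped with the red handle fully down (level); the job is handed in at about 21 s with the robot touching nothing, though the judging gave no verdict back.

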